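# Snap the control board onto its standoffs at the welding bench

## Robot

A 7-joint arm with a two-finger parallel gripper is mounted at the origin on the work surface. World frame = base frame: x ahead of the robot, y to its left, z up, the work surface at z = 0. Lengths are in m, angles in rad, forces in N, time in s.
With the tool pointing down it reaches from about 0.425 to 0.95 m from the base axis. Payload 4.7 kg.
Tool frame: the origin (TCP) lies at the very end of the fingers, on their centre line; the grasp point (between the pads) lies 19 mm behind it (env.grip_depth is the distance from the TCP to the grasp point, in m); y points along the fingers, z is the direction in which the jaws open and shut, and the axes are right-handed (so a half turn about y gives the same grasp; the last joint's range is limited). The gripper opens to 85 mm and grips with 20 to 120 N. Pads are 22 mm wide; open, the fingers measure 114 mm over their backs; the gripper's body (76 mm by 85 mm) begins 54 mm behind the grasp point. The pads swing forward as they close: fully open they stand 13 mm farther back than shut.
Start: joints at [1.073, 0.469, -0.049, 1.532, 0.024, 1.141, -0.082], TCP at [0.305, -0.602, 0.231] pointing down, gripper open.
Joint ranges: [-2.59, 2.59], [-0.33, 1.99], [-1.39, 1.29], [0.1, 2.45], [-1.04, 4.18], [0.21, 1.99], [-2.66, 2.66]. Speed limits (rad/s): [2.57, 2.57, 3.14, 3.14, 3.14, 3.14, 3.14].

## Interface

Orientations are given as [roll, pitch, yaw] about the fixed x, y, z axes, in that order (R = Rz(yaw) Ry(pitch) Rx(roll)).
In Python, from rig import env gives the robot as it stands.
- The arm moves only by the tool move_arm, never from a script. Its argument "rows" is a list of rows, each an object of numbers: "ax", "ay", "az": the turn, a rotation vector about the world's x, y, z in degrees; "x", "y", "z": the shift along the world's x, y, z in m; "grip": the closure, from -1 (fully open) to 1 (shut). A call has exactly 8 rows; each row shifts and turns the pose as measured when the row begins; what a row does not reach is not made up. A row lasts 1/10 s, in which the tool goes at most 50 mm and 8.59 degrees, less where a joint would pass 70% of its speed; a pose out of reach is approached as far as the arm can. A call with a gripper value outside its range is refused whole. The fingers move at their own pace and stop on an object; "force" is the grip in N (left out, the last holds). Time passes only in rows, so rows that do not move let the fingers close, or fill a call up. It gives the time, the measured TCP pose, the force and the opening at its end, in the units of the state.
- env.read_state(): the state, without advancing time (a new reading comes with each control period).
- env.snapshot(name): name is "side" or "top" or "wrist"; returns a dict with "img" (384x512x3 uint8, red, green, blue), "camera_matrix" (3x3 intrinsics, pixels), "R" (3x3) and "t" (3): a world point X has camera coordinates R X + t. Camera axes: x right, y down, z forward; pixel columns grow to the right and rows downward; lengths in m; the calibration is good to about 2 mm. The wrist camera is an equidistant fisheye: a pixel r from the principal point sees the ray r / f radians off the axis. A picture is of the moment at which its call begins. There is no depth.
- env.finish_job(): hands the job in, once; it reports no verdict.
The state is a dict: "clock": time; "joints": joint angles; "qd": joint speeds; "joint_torque": joint torques, N m; "ee_pos": TCP position; "ee_rot": TCP orientation; "ft_force": force on the tool from outside, world axes, zero at the start; "torque": the same for the moment, N m; "gripper_width": finger opening in m.
Only numpy, scipy, OpenCV 4.12 (cv2) and the standard library are available. Lean on these libraries where they do the work, as an engineer would, in place of code of your own. Each camera call takes 0.05 s, during which the arm holds its last target.

## Task

The green control board is sitting up on the barbs of its four standoffs in the open pan: press it down until every post has clicked through and the board lies fully home and level. Do not press the blue board, which must stay up on its posts for now, and leave the clamp and the wire brush where they lie.

Things in the scene. Friction and masses are not known exactly. Their poses are not given: they have to be found in the camera images.
- green_board: Green circuit board, 130 x 100 x 4 mm; heat sink, capacitors and orange block in its middle (to 24 mm above the underside, |x| < 32, |y| < 42 mm). Origin: centre of underside, x along the 130 mm side, z up. Two bare white spots, 22 mm wide, at x = +-52, y = 0 on its top are for pressing with shut fingers; 7 to 10 N there clicks the two posts of that end. It tilts after the first.
- green_tray: Fixed grey pan under the green board, 176 x 146 mm, walls 16 mm high; origin on the bench at its centre, axes as the board's. Four white standoffs at x = +-52, y = +-37 mm pass through the board's holes, tips 44 mm up. The board starts on their sprung barbs, underside 33.5 mm above the bench; home, it rests on their shoulders at 22 mm (top face at 26 mm) and the barbs snap out over it.
- blue_board: Blue circuit board of the same size on the same kind of standoffs in a second pan, with a copper coil and a black chip; origin and axes as for the green board. Not to be pressed.
- clamp: Red C-clamp lying flat on the bench, about 115 x 125 mm, 14 mm thick, origin at the centre of its underside. To be left alone.
- wire_brush: Wire brush lying on its side on the bench: pale wooden stock 230 mm long, 24 mm wide, 20 mm high, brass bristles reaching 32 mm to +y; origin at the middle of the stock's underside, x along it towards the bristle end. To be left alone.
Mind the look-alikes: they are no part of the job. Several things have the shape of the green_board; the one meant has the colours described above.

How it is judged:
At the end, for the whole second after the job is handed in: The green board is fully home on its four standoffs: the centre of its underside within 1.4 mm of the shoulder height of 22 mm, level within 1.4 degrees, and at rest (height (world z) of green_board between 0.0205 and 0.0234 m and angle between green_board's own z axis and vertical below 0.025 rad and linear speed of green_board below 0.02 m/s); the robot touches nothing.
It fails at once if the blue board is pressed (over 4 N) (contact force between blue_board and the fingers above 4 N or contact force between blue_board and the arm above 4 N).
It fails at once if the clamp is moved more than 20 mm (distance of clamp from where it was at the start of the episode above 0.02 m).
It fails at once if the wire brush is moved more than 20 mm (distance of wire_brush from where it was at the start of the episode above 0.02 m).
It also fails if it takes over 35 s, if anything falls off the work surface, if the arm or the gripper's body presses on something with over 40 N, if the wrist force passes 120 N, or if a joint passes its speed limit or range.

## Working session

There is one attempt and no reset: what is moved stays moved. The work goes in short steps, Python scripts to look and compute and a tool call to move; the robot and the scene stay as the last step left them, time stands still between calls to the robot, and variables do not carry over. Pictures are saved under pics/ and viewed, and the job is handed in when it is done.

Besides the shell and the picture viewer there is one more tool, called after "Call:" as a command line: name --argument value ..., lists and objects as JSON in quotes. move_arm: Moves the arm, as the interface text tells. Its arguments: {"type":"object","properties":{"rows":{"type":"array","items":{"type":"object","properties":{"ax":{"type":"number"},"ay":{"type":"number"},"az":{"type":"number"},"x":{"type":"number"},"y":{"type":"number"},"z":{"type":"number"},"grip":{"type":"number"}}}},"force":{"type":"number"}},"required":["rows"]}

```bash
mkdir -p pics; ls
python3 - <<'E'
from rig import env
import cv2,pickle
s=env.read_state();print({k:s[k] for k in('clock','ee_pos','ee_rot','ft_force','gripper_width')})
d={}
for n in('top','side'):
    d[n]=env.snapshot(n);cv2.imwrite(f'pics/{n}0.png',d[n]['img'][:,:,::-1]);print(n,d[n]['camera_matrix'],d[n]['R'],d[n]['t'])
pickle.dump(d,open('s0.pkl','wb'))
E
```

```text
pics
{'clock': 0.0, 'ee_pos': array([ 0.30472439, -0.60165522,  0.23026038]), 'ee_rot': array([-1.57274117e+00, -6.62959014e-05, -2.67276264e+00]), 'ft_force': array([0.6904022 , 0.02921025, 0.07062571]), 'gripper_width': 0.08528029893583568}
top [[436.00355888   0.         253.48071704]
 [  0.         436.00355888 194.93613989]
 [  0.           0.           1.        ]] [[-0.00130044 -0.99981363 -0.01926193]
 [-0.98223576  0.00489155 -0.18758725]
 [ 0.18764651  0.01867581 -0.98205906]] [0.12627444 0.56596371 1.0925712 ]
side [[354.03263133   0.         249.98009611]
 [  0.         354.03263133 194.09870792]
 [  0.           0.           1.        ]] [[-0.79276554 -0.60952475  0.00154261]
 [-0.41478037  0.53761741 -0.73411495]
 [ 0.4466319  -0.58262088 -0.67902346]] [0.53847067 0.24313065 0.62177816]
```

View pics/top0.png

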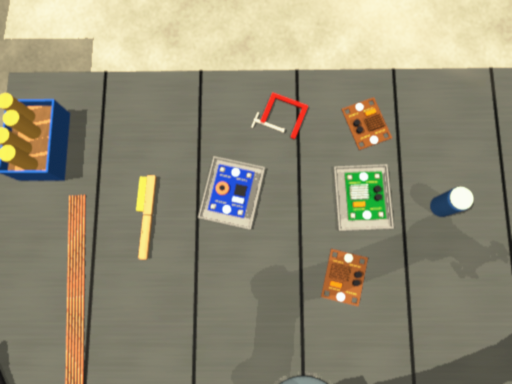

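View pics/side0.png

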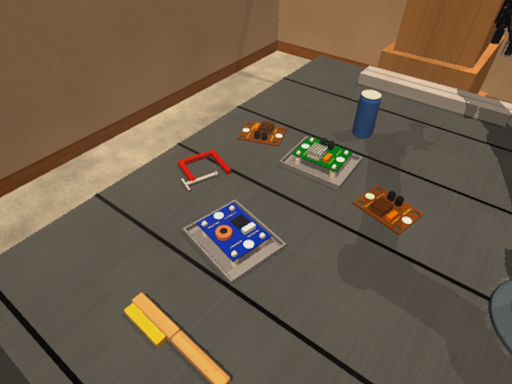

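Candidates in the top view are green (363,195), blue (233,192), and brown boards at (367,124) and (345,277). The one described is green at (363,195). I'll check it in a close crop and measure its spots.

```bash
cat > h.py <<'E'
import numpy as np
def ray(s,uv,z):
    K,R,t=s['camera_matrix'],s['R'],s['t']
    d=R.T@np.linalg.inv(K)@np.array([*uv,1.]);c=-R.T@t
    return c+d*(z-c[2])/d[2]
def proj(s,X):
    p=s['camera_matrix']@(s['R']@X+s['t']);return p[:2]/p[2]
E
python3 - <<'E'
import pickle,cv2,numpy as np
from h import *
d=pickle.load(open('s0.pkl','rb'))
for n,(u0,u1,v0,v1) in {'top':(325,405,155,240),'side':(275,370,125,190)}.items():
    im=d[n]['img'];c=im[v0:v1,u0:u1]
    cv2.imwrite(f'pics/crop_{n}.png',cv2.resize(c,None,fx=6,fy=6,interpolation=cv2.INTER_CUBIC)[:,:,::-1])
    m=(c.min(2)>200).astype(np.uint8)
    N,l,st,ce=cv2.connectedComponentsWithStats(m)
    for i in range(1,N):
        if st[i,4]>=3: print(n,st[i,4],ce[i]+[u0,v0],ray(d[n],ce[i]+[u0,v0],.0375).round(4))
E
```

```text
top 48 [363.16666667 176.10416667] [ 0.6196 -0.1693  0.0375]
top 4 [349.5 176.5] [ 0.6187 -0.1328  0.0375]
top 6 [377.  175.5] [ 0.621  -0.2063  0.0375]
top 121 [358.79338843 192.53719008] [ 0.5748 -0.1556  0.0375]
top 3 [361. 187.] [ 0.5898 -0.1621  0.0375]
top 52 [366.5 214.5] [ 0.5157 -0.1731  0.0375]
top 6 [352.5 215. ] [ 0.5145 -0.1363  0.0375]
top 7 [381.         213.71428571] [ 0.5176 -0.2112  0.0375]
side 13 [278.69230769 135.23076923] [ 0.7058 -0.1688  0.0375]
side 16 [304.8125 145.8125] [ 0.6197 -0.1694  0.0375]
side 19 [340. 159.] [ 0.5157 -0.1744  0.0375]
```

View pics/crop_top.png

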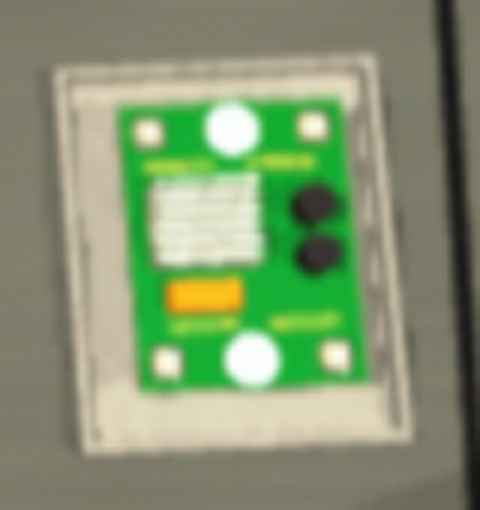

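View pics/crop_side.png

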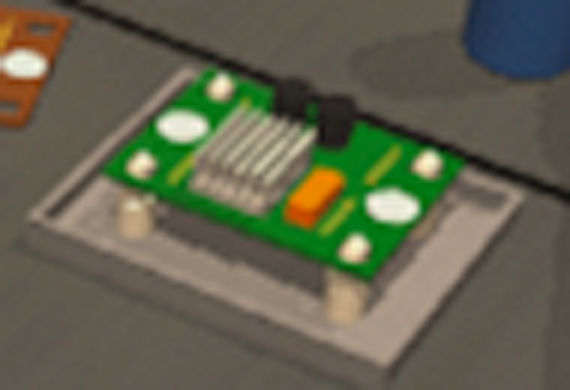

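The choice is confirmed: the green board sits raised on its barbs, with spots A at (0.6197,-0.1694) and B at (0.5157,-0.1738), 104 mm apart as expected. I'll move over A with the fingers shut.

Call:
move_arm --rows '[{"x": 0.02, "y": 0.027, "az": -6, "grip": 1}, {"x": 0.02, "y": 0.027, "az": -6, "grip": 1}, {"x": 0.02, "y": 0.027, "az": -6, "grip": 1}, {"x": 0.02, "y": 0.027, "az": -6, "grip": 1}, {"x": 0.02, "y": 0.027, "grip": 1}, {"x": 0.02, "y": 0.027, "grip": 1}, {"x": 0.02, "y": 0.027, "grip": 1}, {"x": 0.02, "y": 0.027, "grip": 1}]'

```text
validation failed for argument at $.ro...
```

Call:
move_arm --rows '[{"ax": 0, "ay": 0, "az": -6, "x": 0.02, "y": 0.027, "z": 0, "grip": 1}, {"ax": 0, "ay": 0, "az": -6, "x": 0.02, "y": 0.027, "z": 0, "grip": 1}, {"ax": 0, "ay": 0, "az": -6, "x": 0.02, "y": 0.027, "z": 0, "grip": 1}, {"ax": 0, "ay": 0, "az": -6, "x": 0.02, "y": 0.027, "z": 0, "grip": 1}, {"ax": 0, "ay": 0, "az": 0, "x": 0.02, "y": 0.027, "z": 0, "grip": 1}, {"ax": 0, "ay": 0, "az": 0, "x": 0.02, "y": 0.027, "z": 0, "grip": 1}, {"ax": 0, "ay": 0, "az": 0, "x": 0.02, "y": 0.027, "z": 0, "grip": 1}, {"ax": 0, "ay": 0, "az": 0, "x": 0.02, "y": 0.027, "z": 0, "grip": 1}]'

```text
clock: 0.9
ee_pos: [0.4613, -0.3812, 0.2254]
ee_rot: [-1.577, -0.009, -3.124]
ft_force: [0.3, 0.5, -0.1]
gripper_width: 0.0004
```

Call:
move_arm --rows '[{"ax": 0, "ay": 0, "az": 0, "x": 0.025, "y": 0.034, "z": 0, "grip": 1}, {"ax": 0, "ay": 0, "az": 0, "x": 0.025, "y": 0.034, "z": 0, "grip": 1}, {"ax": 0, "ay": 0, "az": 0, "x": 0.025, "y": 0.034, "z": 0, "grip": 1}, {"ax": 0, "ay": 0, "az": 0, "x": 0.025, "y": 0.034, "z": -0.02, "grip": 1}, {"ax": 0, "ay": 0, "az": 0, "x": 0.025, "y": 0.034, "z": -0.03, "grip": 1}, {"ax": 0, "ay": 0, "az": 0, "x": 0.025, "y": 0.034, "z": -0.03, "grip": 1}, {"ax": 0, "ay": 0, "az": 0, "x": 0.008, "y": 0.008, "z": -0.03, "grip": 1}, {"ax": 0, "ay": 0, "az": 0, "x": 0, "y": 0, "z": 0, "grip": 1}]'

```text
clock: 1.7
ee_pos: [0.6227, -0.1565, 0.1137]
ee_rot: [-1.58, -0.008, -3.116]
ft_force: [-1.2, -0.7, -0.1]
gripper_width: -0.0003
```

Call:
move_arm --rows '[{"ax": 0, "ay": 0, "az": 0, "x": -0.003, "y": -0.008, "z": -0.01, "grip": 1}, {"ax": 0, "ay": 0, "az": 0, "x": 0, "y": -0.005, "z": -0.01, "grip": 1}, {"ax": 0, "ay": 0, "az": 0, "x": 0, "y": 0, "z": -0.01, "grip": 1}, {"ax": 0, "ay": 0, "az": 0, "x": 0, "y": 0, "z": -0.01, "grip": 1}, {"ax": 0, "ay": 0, "az": 0, "x": 0, "y": 0, "z": -0.01, "grip": 1}, {"ax": 0, "ay": 0, "az": 0, "x": 0, "y": 0, "z": -0.006, "grip": 1}, {"ax": 0, "ay": 0, "az": 0, "x": 0, "y": 0, "z": 0, "grip": 1}, {"ax": 0, "ay": 0, "az": 0, "x": 0, "y": 0, "z": 0, "grip": 1}]'

```text
clock: 2.5
ee_pos: [0.6184, -0.1784, 0.0573]
ee_rot: [-1.576, -0.004, -3.125]
ft_force: [-0.3, -0.5, -0.7]
gripper_width: -0.0002
```

Run:
```python
from rig import env
import cv2
from h import *
s=env.read_state();print(s['ee_pos'],s['ft_force'])
for n,(u0,u1,v0,v1) in {'top':(325,405,155,240),'side':(275,370,115,190)}.items():
    d=env.snapshot(n);c=d['img'][v0:v1,u0:u1]
    print(n,proj(d,s['ee_pos']),(proj(d,s['ee_pos'])-[u0,v0])*6)
    cv2.imwrite(f'pics/pre_{n}.png',cv2.resize(c,None,fx=6,fy=6,interpolation=cv2.INTER_CUBIC)[:,:,::-1])
```

```text
[ 0.61838115 -0.17842001  0.05729339] [-0.32334055 -0.51267416 -0.72486801]
top [368.36353336 174.80478911] [260.18120017 118.82873465]
side [307.72705222 138.46041611] [196.36231335 140.76249666]
```

View pics/pre_side.png

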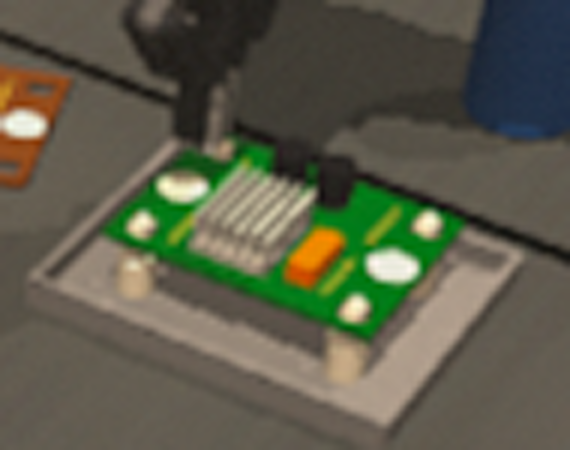

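The fingertip is hovering 9 mm too far to -y of spot A (crop 185,185). I'll correct that, then settle.

Call:
move_arm --rows '[{"ax": 0, "ay": 0, "az": 0, "x": 0.001, "y": 0.006, "z": 0, "grip": 1}, {"ax": 0, "ay": 0, "az": 0, "x": 0, "y": 0, "z": 0, "grip": 1}, {"ax": 0, "ay": 0, "az": 0, "x": 0, "y": 0, "z": -0.004, "grip": 1}, {"ax": 0, "ay": 0, "az": 0, "x": 0, "y": 0, "z": -0.004, "grip": 1}, {"ax": 0, "ay": 0, "az": 0, "x": 0, "y": 0, "z": -0.003, "grip": 1}, {"ax": 0, "ay": 0, "az": 0, "x": 0, "y": 0, "z": 0, "grip": 1}, {"ax": 0, "ay": 0, "az": 0, "x": 0, "y": 0, "z": 0, "grip": 1}, {"ax": 0, "ay": 0, "az": 0, "x": 0, "y": 0, "z": 0, "grip": 1}]'

```text
clock: 3.4
ee_pos: [0.6205, -0.1711, 0.0466]
ee_rot: [-1.575, -0.002, -3.124]
ft_force: [-0.9, -0.3, -0.2]
gripper_width: -0.0003
```

Call:
move_arm --rows '[{"ax": 0, "ay": 0, "az": 0, "x": -0.001, "y": 0.001, "z": -0.003, "grip": 1}, {"ax": 0, "ay": 0, "az": 0, "x": 0, "y": 0, "z": -0.003, "grip": 1}, {"ax": 0, "ay": 0, "az": 0, "x": 0, "y": 0, "z": -0.002, "grip": 1}, {"ax": 0, "ay": 0, "az": 0, "x": 0, "y": 0, "z": -0.002, "grip": 1}, {"ax": 0, "ay": 0, "az": 0, "x": 0, "y": 0, "z": -0.002, "grip": 1}, {"ax": 0, "ay": 0, "az": 0, "x": 0, "y": 0, "z": -0.002, "grip": 1}, {"ax": 0, "ay": 0, "az": 0, "x": 0, "y": 0, "z": -0.002, "grip": 1}, {"ax": 0, "ay": 0, "az": 0, "x": 0, "y": 0, "z": -0.002, "grip": 1}]'

```text
clock: 4.2
ee_pos: [0.6206, -0.1704, 0.0312]
ee_rot: [-1.575, 0.0, -3.124]
ft_force: [-0.4, 0.2, 2.8]
gripper_width: 0.0
```

Call:
move_arm --rows '[{"ax": 0, "ay": 0, "az": 0, "x": 0, "y": 0, "z": -0.002, "grip": 1}, {"ax": 0, "ay": 0, "az": 0, "x": 0, "y": 0, "z": -0.002, "grip": 1}, {"ax": 0, "ay": 0, "az": 0, "x": 0, "y": 0, "z": -0.002, "grip": 1}, {"ax": 0, "ay": 0, "az": 0, "x": 0, "y": 0, "z": -0.002, "grip": 1}, {"ax": 0, "ay": 0, "az": 0, "x": 0, "y": 0, "z": -0.002, "grip": 1}, {"ax": 0, "ay": 0, "az": 0, "x": 0, "y": 0, "z": -0.002, "grip": 1}, {"ax": 0, "ay": 0, "az": 0, "x": 0, "y": 0, "z": -0.002, "grip": 1}, {"ax": 0, "ay": 0, "az": 0, "x": 0, "y": 0, "z": -0.002, "grip": 1}]'

```text
clock: 5.0
ee_pos: [0.621, -0.1705, 0.027]
ee_rot: [-1.574, -0.002, -3.125]
ft_force: [-5.3, 1.3, 16.4]
gripper_width: -0.0001
```

Call:
move_arm --rows '[{"ax": 0, "ay": 0, "az": 0, "x": 0, "y": 0, "z": 0.005, "grip": 1}, {"ax": 0, "ay": 0, "az": 0, "x": 0, "y": 0, "z": 0.015, "grip": 1}, {"ax": 0, "ay": 0, "az": 0, "x": 0, "y": 0, "z": 0.02, "grip": 1}, {"ax": 0, "ay": 0, "az": 0, "x": 0, "y": 0, "z": 0.015, "grip": 1}, {"ax": 0, "ay": 0, "az": 0, "x": -0.02, "y": -0.001, "z": 0, "grip": 1}, {"ax": 0, "ay": 0, "az": 0, "x": -0.03, "y": -0.001, "z": 0, "grip": 1}, {"ax": 0, "ay": 0, "az": 0, "x": -0.03, "y": -0.001, "z": 0, "grip": 1}, {"ax": 0, "ay": 0, "az": 0, "x": -0.01, "y": 0, "z": 0, "grip": 1}]'

```text
clock: 5.8
ee_pos: [0.5315, -0.1733, 0.0873]
ee_rot: [-1.573, 0.004, -3.124]
ft_force: [-0.0, -0.0, -0.4]
gripper_width: -0.0002
```

```bash
cat > look.py <<'E'
import sys,cv2
from rig import env
from h import *
s=env.read_state();print(s['clock'],s['ee_pos'],s['ft_force'])
d=env.snapshot('side');c=d['img'][115:190,275:370]
cv2.imwrite(f'pics/{sys.argv[1]}.png',cv2.resize(c,None,fx=8,fy=8,interpolation=cv2.INTER_CUBIC)[:,:,::-1])
E
python3 look.py afterA
```

```text
5.8 [ 0.53147222 -0.17325867  0.08728698] [-0.03563498 -0.02016337 -0.41200283]
```

View pics/afterA.png

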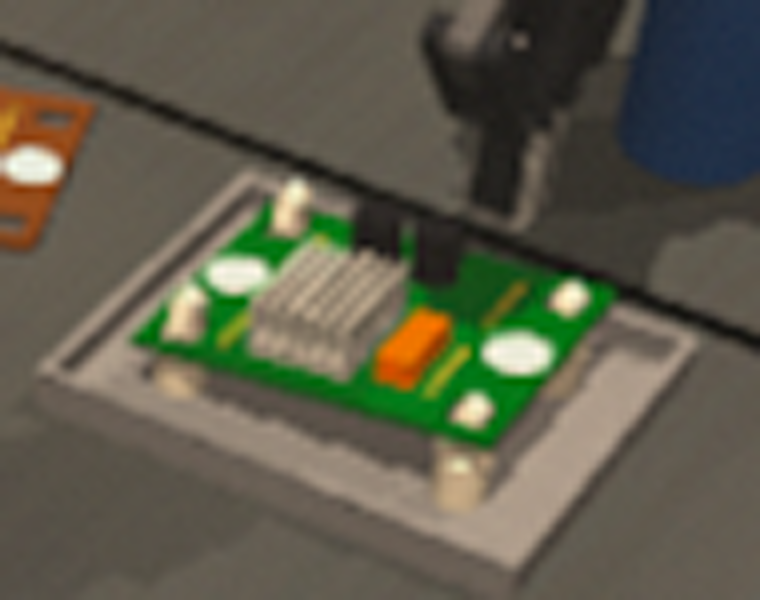

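End A has clicked: both its posts at crop (290,205) and (185,310) stand well proud. End B is still up. Moving over spot B.

Call:
move_arm --rows '[{"ax": 0, "ay": 0, "az": 0, "x": -0.009, "y": 0, "z": 0, "grip": 1}, {"ax": 0, "ay": 0, "az": 0, "x": -0.003, "y": 0, "z": -0.008, "grip": 1}, {"ax": 0, "ay": 0, "az": 0, "x": 0, "y": 0, "z": -0.01, "grip": 1}, {"ax": 0, "ay": 0, "az": 0, "x": 0, "y": 0, "z": -0.008, "grip": 1}, {"ax": 0, "ay": 0, "az": 0, "x": 0, "y": 0, "z": -0.006, "grip": 1}, {"ax": 0, "ay": 0, "az": 0, "x": 0, "y": 0, "z": -0.003, "grip": 1}, {"ax": 0, "ay": 0, "az": 0, "x": 0, "y": 0, "z": 0, "grip": 1}, {"ax": 0, "ay": 0, "az": 0, "x": 0, "y": 0, "z": 0, "grip": 1}]'

```text
clock: 6.65
ee_pos: [0.5233, -0.1724, 0.0487]
ee_rot: [-1.573, 0.008, -3.121]
ft_force: [-0.4, 0.4, -0.8]
gripper_width: 0.0001
```

Call:
move_arm --rows '[{"ax": 0, "ay": 0, "az": 0, "x": -0.005, "y": -0.001, "z": 0, "grip": 1}, {"ax": 0, "ay": 0, "az": 0, "x": -0.003, "y": 0, "z": 0, "grip": 1}, {"ax": 0, "ay": 0, "az": 0, "x": 0, "y": 0, "z": 0, "grip": 1}, {"ax": 0, "ay": 0, "az": 0, "x": 0, "y": 0, "z": -0.002, "grip": 1}, {"ax": 0, "ay": 0, "az": 0, "x": 0, "y": 0, "z": -0.002, "grip": 1}, {"ax": 0, "ay": 0, "az": 0, "x": 0, "y": 0, "z": -0.001, "grip": 1}, {"ax": 0, "ay": 0, "az": 0, "x": 0, "y": 0, "z": 0, "grip": 1}, {"ax": 0, "ay": 0, "az": 0, "x": 0, "y": 0, "z": 0, "grip": 1}]'

```text
clock: 7.45
ee_pos: [0.5152, -0.1738, 0.0444]
ee_rot: [-1.573, 0.01, -3.122]
ft_force: [-0.1, 0.5, 1.2]
gripper_width: -0.0
```

The finger is over spot B. Pressing now.

Call:
move_arm --rows '[{"ax": 0, "ay": 0, "az": 0, "x": 0, "y": 0, "z": -0.002, "grip": 1}, {"ax": 0, "ay": 0, "az": 0, "x": 0, "y": 0, "z": -0.002, "grip": 1}, {"ax": 0, "ay": 0, "az": 0, "x": 0, "y": 0, "z": -0.002, "grip": 1}, {"ax": 0, "ay": 0, "az": 0, "x": 0, "y": 0, "z": -0.002, "grip": 1}, {"ax": 0, "ay": 0, "az": 0, "x": 0, "y": 0, "z": -0.002, "grip": 1}, {"ax": 0, "ay": 0, "az": 0, "x": 0, "y": 0, "z": -0.002, "grip": 1}, {"ax": 0, "ay": 0, "az": 0, "x": 0, "y": 0, "z": -0.002, "grip": 1}, {"ax": 0, "ay": 0, "az": 0, "x": 0, "y": 0, "z": -0.002, "grip": 1}]'

```text
clock: 8.25
ee_pos: [0.516, -0.1739, 0.0293]
ee_rot: [-1.572, 0.011, -3.122]
ft_force: [-0.3, -0.1, 1.1]
gripper_width: 0.0001
```

Call:
move_arm --rows '[{"ax": 0, "ay": 0, "az": 0, "x": 0, "y": 0, "z": -0.002, "grip": 1}, {"ax": 0, "ay": 0, "az": 0, "x": 0, "y": 0, "z": -0.002, "grip": 1}, {"ax": 0, "ay": 0, "az": 0, "x": 0, "y": 0, "z": -0.002, "grip": 1}, {"ax": 0, "ay": 0, "az": 0, "x": 0, "y": 0, "z": -0.002, "grip": 1}, {"ax": 0, "ay": 0, "az": 0, "x": 0, "y": 0, "z": -0.002, "grip": 1}, {"ax": 0, "ay": 0, "az": 0, "x": 0, "y": 0, "z": -0.002, "grip": 1}, {"ax": 0, "ay": 0, "az": 0, "x": 0, "y": 0, "z": -0.002, "grip": 1}, {"ax": 0, "ay": 0, "az": 0, "x": 0, "y": 0, "z": -0.002, "grip": 1}]'

```text
clock: 9.05
ee_pos: [0.516, -0.1739, 0.026]
ee_rot: [-1.571, 0.008, -3.122]
ft_force: [-6.3, 2.2, 20.2]
gripper_width: 0.0002
```

It's solid at z = 0.026, which is the home height of the top face. Retreating and checking.

Call:
move_arm --rows '[{"ax": 0, "ay": 0, "az": 0, "x": 0, "y": 0, "z": 0.005, "grip": 1}, {"ax": 0, "ay": 0, "az": 0, "x": 0, "y": 0, "z": 0.015, "grip": 1}, {"ax": 0, "ay": 0, "az": 0, "x": 0, "y": 0, "z": 0.03, "grip": 1}, {"ax": 0, "ay": 0, "az": 0, "x": 0, "y": 0, "z": 0.03, "grip": 1}, {"ax": 0, "ay": 0, "az": 0, "x": 0, "y": 0, "z": 0.03, "grip": 1}, {"ax": 0, "ay": 0, "az": 0, "x": 0, "y": -0.01, "z": 0.02, "grip": 1}, {"ax": 0, "ay": 0, "az": 0, "x": 0, "y": 0, "z": 0, "grip": 1}, {"ax": 0, "ay": 0, "az": 0, "x": 0, "y": 0, "z": 0, "grip": 1}]'

```text
clock: 9.85
ee_pos: [0.5148, -0.1832, 0.1585]
ee_rot: [-1.572, 0.006, -3.122]
ft_force: [-1.1, 1.2, -0.3]
gripper_width: 0.0001
```

```bash
python3 look.py afterB
python3 - <<'E'
import cv2,numpy as np
from rig import env
from h import *
d=env.snapshot('side');im=d['img']
u0,u1,v0,v1=295,362,130,185
c=im[v0:v1,u0:u1];m=(c.min(2)>200).astype(np.uint8)
N,l,st,ce=cv2.connectedComponentsWithStats(m)
for i in range(1,N):
    if st[i,4]>=4: print(st[i,4],ce[i]+[u0,v0],ray(d,ce[i]+[u0,v0],.026).round(4))
for X in ((.6197,-.1694),(.5157,-.1738)):
    print([proj(d,np.array([*X,z])).round(1) for z in(.026,.0375)])
E
```

```text
9.85 [ 0.51476251 -0.18318727  0.15850279] [-1.06036193  1.19427356 -0.27879551]
17 [303.64705882 148.94117647] [ 0.6221 -0.1695  0.026 ]
19 [338.47368421 162.26315789] [ 0.5177 -0.174   0.026 ]
[array([304.4, 149.3]), array([304.8, 145.8])]
[array([339.1, 162.6]), array([339.9, 159.1])]
```

View pics/afterB.png

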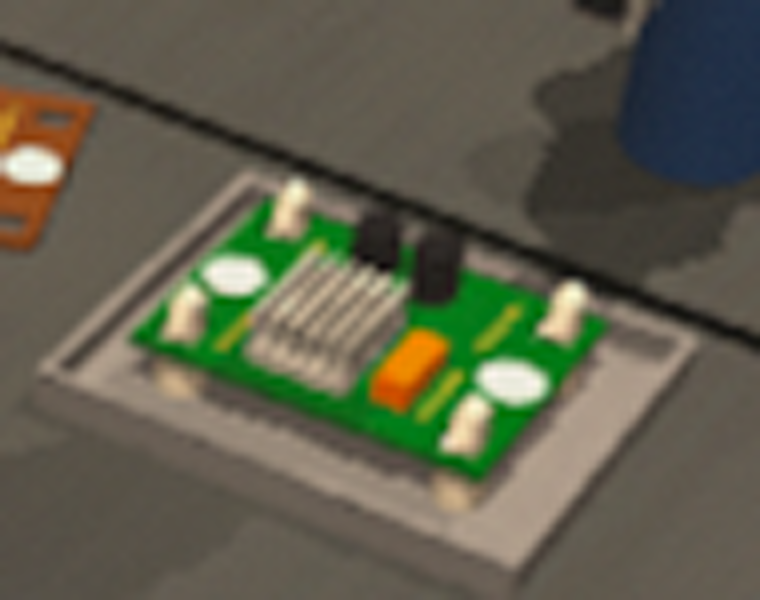

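All four posts (crop 290,205; 185,310; 565,310; 468,425) stand equally proud. Both white spots are within 0.4 px of their predicted home rows, with the same offset, so the board is level.

```bash
python3 -c "
from rig import env
s=env.read_state();print(s['clock'],s['ft_force'],abs(s['qd']).max());print(env.finish_job())"
```

```text
9.95 [ 0.03693905  0.95303768 -0.25643622] 0.008741467890260387
the job is handed in; nothing more can be done
None
```

I pressed the green board down at both white spots with shut fingers, far end first and then near end, and handed the job in at about 10 s.

- **Presses:** The tool stopped solid at z = 27 mm on the far end, while the board was still tilted. On the near end it stopped at 26 mm, which is the home height of the top face. Peak readings were about 16 N and 20 N, above the 7–10 N needed to click but well below the limits.
- **Last checks:** In the side view all four posts stand equally proud. Both white spots match the home height to within 0.4 px (about 1 mm), with the same offset at each end, so the board looks level. I didn't re-press the far end after levelling, because the picture showed both ends equal.
- **Other things:** The arm ended clear of everything, 0.16 m up. It was never moved near the blue board, the clamp or the wire brush; I took no separate picture of them at the end.
- **Corrections on the way:** One move call was rejected for its format before anything moved. The first approach ended 9 mm off in y, and I corrected it before touching the board.

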